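Comb the optical posts into their grooved tray and cover them

ROBOT

A 6-joint arm with a two-finger parallel gripper is mounted at the origin on a cart in front of the work surface, level with it; the furniture and walls round the work are solid. World frame = base frame: x ahead of the robot, y to its left, z up, the work surface at z = 0. Lengths are in m, angles in rad, forces in N, time in s.
With the tool pointing down it reaches from about 0.35 to 1 m from the base axis. Payload 7.1 kg.
Tool frame: the origin (TCP) lies between the finger pads; the fingertips stand 22 mm ahead of it and the grasp point (between the pads) lies 3 mm ahead of it; z points along the fingers, y is the line along which they close (so a half turn about z gives the same grasp; the last joint's range is limited). The gripper opens to 85 mm and grips with 20 to 120 N. Pads are 22 mm wide; open, the fingers measure 114 mm over their backs; the gripper's body (76 mm by 85 mm) begins 54 mm behind the grasp point. The pads swing forward as they close: fully open they stand 13 mm farther back than shut.
Start: joints at [-1.169, 0.423, 1.63, -0, 1.089, -0.019], TCP at [0.255, -0.57, 0.253] pointing down, gripper open.
Joint ranges: [-3, 3], [-0.9, 2.11], [0.09, 2.58], [-1.31, 4.45], [0.11, 2.69], [-2.54, 2.54]. Speed limits (rad/s): [2.39, 2.39, 3.01, 3.14, 3.14, 3.14].

INTERFACE

Orientations are given as a rotation vector (axis times angle).
In Python, from rig import manip gives the robot as it stands. The module is installed in compiled form; this text tells all that it offers. Calls block until the motion is done:
- manip.move_to(position, orientation): joint-space move of the TCP to a pose.
- manip.servo_line(position, orientation=None, rate=0.15): straight line of the TCP; orientation=None keeps the orientation; rate is the mean speed in m/s.
- manip.set_joints(angles): joint-space move.
- manip.command_gripper(opening, f_grip=None): finger opening in m; f_grip is the grip in N (None keeps the last); returns when the fingers have stopped.
- manip.hold(seconds).
- manip.solve_ik(position, orientation): joint angles nearest the present ones, or None.
- manip.camera(name): name is "scene" or "top" or "wrist"; returns a dict with "image" (420x560x3 uint8, red, green, blue), "fx", "fy", "cx", "cy" (pixels), "cam_to_world" (4x4, takes a point from camera to world coordinates); the wrist camera has in their place "mount" (4x4, takes a point from camera to tool coordinates, whose origin is the TCP and whose axes are the flange's). Camera axes: x right, y down, z forward; pixel columns grow to the right and rows downward; lengths in m; the calibration is good to about 2 mm. A picture is of the moment at which its call begins: read the wrist's pose just before it. There is no depth.
A pose or a line that the arm cannot do raises manip.IKError and nothing moves.
- manip.sign_off(): hands the job in; it is judged then, once.
Readings, each from a call of its own:
- manip.get_time(): time.
- manip.get_joint_positions(): joint angles.
- manip.get_joint_vel(): joint speeds.
- manip.get_tau(): joint torques, N m.
- manip.get_position(): TCP position.
- manip.get_ee_rot(): TCP orientation.
- manip.get_contact_force(): force on the tool from outside, world axes, zero at the start.
- manip.get_torque(): the same for the moment, N m.
- manip.get_width(): finger opening in m.
- manip.get_grip_force(): force on a finger pad.
Only numpy, scipy, OpenCV 4.12 (cv2) and the standard library are available. Lean on these libraries where they do the work, as an engineer would, in place of code of your own. Each camera call takes 0.05 s, during which the arm holds its last target. There are 200 camera calls.

TASK

Add the loose steel posts lying on the bench to the blue-sided tray by laying them down on its flat ledge; then hold the orange rake and comb it along the tray so that every post, also those lying askew across the grooves, lies down in a groove of its own. Do not touch any post that lies over the grooves with the fingers; use the rake. When all are in their grooves, stand the rake upright back on its black mat, put the clear cover squarely on the tray over the grooves, fully down, and leave the other things on the bench where they are.

Things in the scene. Friction and masses are not known exactly. Their poses are not given: they have to be found in the camera images.
- tray: Sorting tray fixed to the bench, dark grey metal bed between blue walls. Origin on its underside, x across, y along. Inside 110 mm wide (x -55..55); side walls 6 mm thick, y -135..126, tops at z = 39. Flat ledge y -135..-20, then grooves y -20..120, then a 6 mm end wall (y 120..126, z 39). The ledge end (-y) has no wall.
- tray_ledge (a point): Centre of the tray's flat loading ledge, at tray x 0, y -75, z 21 mm, axes as the tray. The ledge is 110 (x) by 115 (y) mm; at its open end (tray y -132) a half-round lip 3 mm high stops posts from rolling off.
- tray_bed (a point): Centre of the groove bed at the height of the ridge tops, tray x 0, y 50, z 21 mm (level with the ledge), axes as the tray. Seven grooves along x, 15 mm wide, 13.5 deep, pitch 20, centres at tray y -10, 10 .. 110; ridges 5 mm thick, round tops. A post in a groove has its axis at tray z 13.85, top 0.8 mm under the ridges: a rake run 2 to 5 mm above the ridges passes over it but pushes on any other.
- cover_seat (a point): Where the cover's origin lies when it is on: tray x 0, y 57, z 29 mm, cover axes as the tray's. The plate then rests on the wall tops with the skirt outside the walls, about 4 mm play each side; its open side faces the ledge.
- rake: Orange rake with black upright handle, 0.22 kg, stands by itself on its teeth. Origin midway between the tips (z = 0). Two rows of teeth along its x, each 91 mm long, 5 mm thick, teeth 17 mm long, outer faces at y = -18 and 18; head 98 (x) x 38 (y) mm, z 17..29; handle 44 (x) by 16 mm (y), z 29..91, gripped across the 16 mm. Posts it pushes along y turn parallel to its rows.
- rake_mat: Black rubber mat on the bench, fixed, 120 x 150 x 3 mm, origin at the centre of its underside. The rake stands on it at the start.
- cover: Clear plate 138 (x) by 154 (y) mm with a 10 mm deep blue skirt on three sides (-x, +x, +y; open at -y), 0.25 kg. Origin at the centre, level with the skirt's lower edge; plate z 10..14; black bar handle 60 (x) by 18 mm (y), z 14..48, gripped across the 18 mm. Inside the skirt 130 mm wide; inner face of the +y skirt at y = 73.
- microscope_front (a point): Middle of the front of the fixed microscope behind the tray: it fills 270 mm behind this point in world x, from 134 mm to its right (-y) to 130 mm to its left, and up to 330 mm above the bench. Keep the arm and gripper clear of it when swinging across.
- supply_front (a point): Foot of the front face of the fixed bench power supply to the right: it fills 280 mm behind this point in world x, 58 mm to either side in y, and is 162 mm high.
- lens_tube: Black lens tube standing on the bench, 31 mm in diameter, 30 mm high; bystander. Origin at its underside.
- controller_board: Blue circuit board on the bench, 53 x 75 x 15 mm; bystander. Origin at its underside.
- post_a: Polished steel optical post, a plain rod 12.7 mm in diameter and 100 mm long with a thin dark ring 14 mm from one end, 0.1 kg; it can roll and slides easily on tray and rake (friction 0.2). Origin at mid length on its axis; its x axis runs along the rod (both ways alike). Lies askew in the tray on top of the ridges at the start.
- post_b: Polished steel optical post, a plain rod 12.7 mm in diameter and 100 mm long with a thin dark ring 14 mm from one end, 0.1 kg; it can roll and slides easily on tray and rake (friction 0.2). Origin at mid length on its axis; its x axis runs along the rod (both ways alike). Lies askew in the tray on top of the ridges at the start.
- post_c: Polished steel optical post, a plain rod 12.7 mm in diameter and 100 mm long with a thin dark ring 14 mm from one end, 0.1 kg; it can roll and slides easily on tray and rake (friction 0.2). Origin at mid length on its axis; its x axis runs along the rod (both ways alike). Lies on the bench to the right of the tray at the start; may be absent.
- post_d: Polished steel optical post, a plain rod 12.7 mm in diameter and 100 mm long with a thin dark ring 14 mm from one end, 0.1 kg; it can roll and slides easily on tray and rake (friction 0.2). Origin at mid length on its axis; its x axis runs along the rod (both ways alike). Lies on the bench to the right of the tray at the start; may be absent.
- post_e: Polished steel optical post, a plain rod 12.7 mm in diameter and 100 mm long with a thin dark ring 14 mm from one end, 0.1 kg; it can roll and slides easily on tray and rake (friction 0.2). Origin at mid length on its axis; its x axis runs along the rod (both ways alike). Lies on the bench to the right of the tray at the start; may be absent.
Not all that is in view belongs to the job. Of the things that look like the rake, the larger one is meant.

How it is judged:
By the outcome, as a careful person would: the job done as asked, in the order asked, and still so for the second after the job is handed in, with the robot touching nothing.
Of post_c, post_d, post_e only 2 to 3 are there at a start; the rules pass over those that are not, and their reading is None.
At some moment in a run one of post_c, post_d may be knocked a few centimetres aside while the robot is not near it.
Once in a run the grip may slacken for a moment while it holds something.
It also fails if it takes over 210 s, if anything falls off the work surface, if the arm or the gripper's body presses on something with over 40 N, if the wrist force passes 120 N, or if a joint passes its speed limit or range.

## Working session

There is one attempt and no reset: what is moved stays moved. The work goes in short steps, each a Python script; the robot and the scene stay as the last script left them, time stands still between calls to the robot, and variables do not carry over. Pictures are saved under pics/ and viewed, at most 14 in all, crops included, and the job is handed in when it is done.

```bash
mkdir -p pics
python3 - <<'E'
from rig import manip
import cv2,numpy as np,pickle
d={}
for n in("scene","top","wrist"):
    c=manip.camera(n);d[n]=c;cv2.imwrite(f"pics/{n}0.png",c["image"][:,:,::-1])
    print(n,c["fx"],c["fy"],c["cx"],c["cy"],np.round(c.get("cam_to_world",c.get("mount")),4).tolist())
pickle.dump(d,open("d0.pkl","wb"));print(manip.get_time(),manip.get_ee_rot(),manip.get_contact_force())
cv2.imwrite("pics/both0.png",np.hstack([cv2.resize(d[n]["image"],(400,300)) for n in("scene","wrist")])[:,:,::-1])
E
```

```text
scene 535.3022285769506 535.3022285769506 276.6401093715375 214.49390124537325 [[0.8741, -0.2283, 0.4288, -0.2621], [-0.4857, -0.4044, 0.7749, -1.5517], [-0.0036, -0.8856, -0.4644, 1.0184], [0.0, 0.0, 0.0, 1.0]]
top 449.924903711047 449.924903711047 282.8189552353584 210.38557153738194 [[0.0109, -0.976, 0.2176, 0.1892], [-0.9999, -0.01, 0.0053, -0.05], [-0.003, -0.2176, -0.976, 1.8665], [0.0, 0.0, 0.0, 1.0]]
wrist 375.2393098622303 375.2393098622303 282.27801390812 214.78942381064766 [[-0.0012, -0.9506, -0.3105, 0.0792], [1.0, -0.0007, -0.0016, 0.0001], [0.0013, -0.3105, 0.9506, -0.1205], [0.0, 0.0, 0.0, 1.0]]
0.15 [-3.07116240e+00 -6.55867148e-01  3.54930676e-04] [ 0.51317366 -0.12214346  0.06625479]
```

View pics/top0.png

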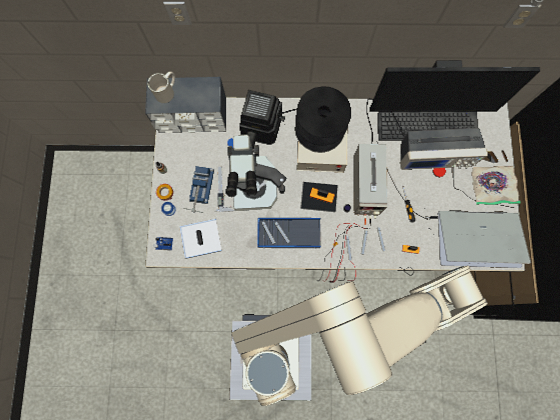

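View pics/scene0.png

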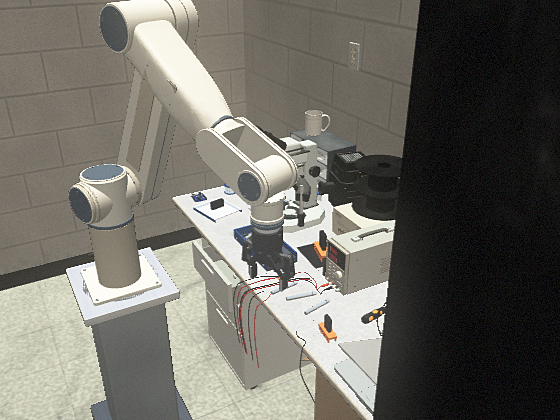

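The top view shows the tray at (289,233), with two posts askew at (267,232) and (281,232). The orange rake is on its mat at (320,194), with a small look-alike at (411,248). The cover is at (200,240), loose posts are around (363,240) and (380,238), and there are wires near (342,245). I'll zoom in.

Run:
```python
import cv2
i=cv2.imread("pics/top0.png")[165:285,145:435]
j=cv2.resize(i[:,:],None,fx=2.75,fy=2.75,interpolation=cv2.INTER_CUBIC)
w=cv2.imread("pics/wrist0.png")
cv2.imwrite("pics/crop0.png",j)
```

```text
(no output)
```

View pics/crop0.png

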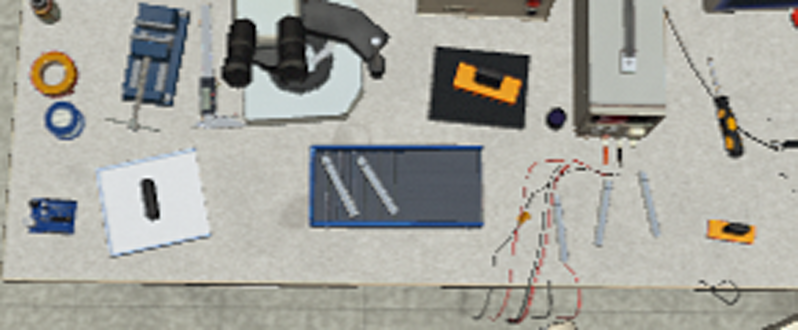

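View pics/wrist0.png

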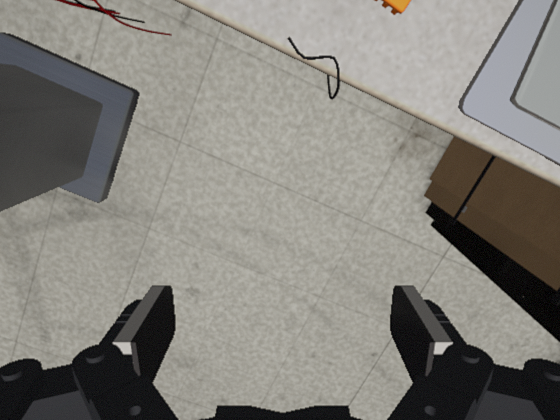

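The crop shows five candidates in the work area:
- **Posts:** three loose posts at crop (561,228), (603,212) and (649,203). Two more lie askew in the tray at (338,187) and (376,185).
- **Rake:** the large one is on the black mat at (487,82). The small orange look-alike at (731,231) is not the one.
- **Cover:** at (155,203).
- **Tray:** the ledge end is on the right, so tray +y is roughly world +y.
- **Bystanders:** the lens tube at (556,118) and the board at (50,215) or (150,50).

Next I'll take close wrist views.

```bash
cat > lib.py <<'E'
from rig import manip
import numpy as np,cv2,pickle
from scipy.spatial.transform import Rotation as R
def rv(psi): return (R.from_euler('z',psi)*R.from_euler('x',np.pi)).as_rotvec()
def pix2w(c,u,v,z):
    T=c["cam_to_world"];d=T[:3,:3]@np.array([(u-c["cx"])/c["fx"],(v-c["cy"])/c["fy"],1.])
    return T[:3,3]+d*(z-T[2,3])/d[2]
def w2pix(c,p):
    q=np.linalg.inv(c["cam_to_world"])@np.append(p,1.);return q[0]/q[2]*c["fx"]+c["cx"],q[1]/q[2]*c["fy"]+c["cy"]
def wrist(name=None):
    p=np.array(manip.get_position());r=R.from_rotvec(manip.get_ee_rot())
    c=dict(manip.camera("wrist"));T=np.eye(4);T[:3,:3]=r.as_matrix();T[:3,3]=p
    c["cam_to_world"]=T@c["mount"]
    if name: cv2.imwrite(f"pics/{name}.png",c["image"][:,:,::-1]);pickle.dump(c,open(name+".pkl","wb"))
    return c
E
python3 - <<'E'
from lib import *
d=pickle.load(open("d0.pkl","rb"))["top"]
for n,u,v,z in[("c",561,228,.006),("d",603,212,.006),("e",649,203,.006),("rake",487,77,.09),("trayTL",310,146,.039),("trayBR",483,227,.039),("cover",150,199,.048),("lens",556,118,.03),("micro base front",300,125,.01),("supplyL",577,135,0),("supplyR",660,137,0),("edge",300,282,0)]:
    print(n,np.round(pix2w(d,145+u/2.75,165+v/2.75,z),3))
manip.move_to([0.45,-0.33,0.33],rv(np.pi));print(manip.get_time(),manip.get_position())
wrist("wA")
E
```

```text
c [ 0.447 -0.317  0.006]
d [ 0.472 -0.381  0.006]
e [ 0.487 -0.451  0.006]
rake [ 0.66 -0.2   0.09]
trayTL [0.563 0.064 0.039]
trayBR [ 0.443 -0.196  0.039]
cover [0.478 0.299 0.048]
lens [ 0.612 -0.309  0.03 ]
micro base front [0.602 0.082 0.01 ]
supplyL [ 0.592 -0.345  0.   ]
supplyR [ 0.59  -0.473  0.   ]
edge [0.362 0.076 0.   ]
2.0583 [ 0.44982502 -0.33023366  0.32987235]
```

View pics/wA.png

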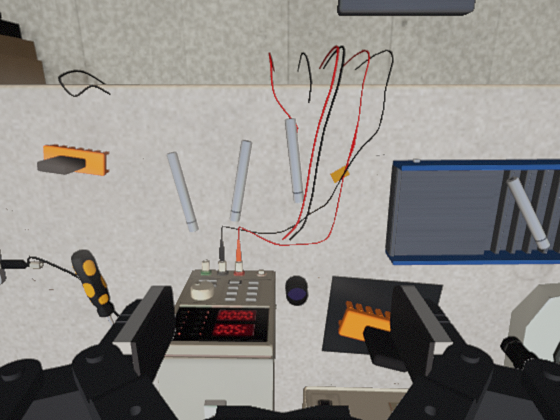

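The posts show clearly at (182,190), (241,180) and (294,160). The tray is at right, x 388+, and the rake on its mat is at (365,330). The lens tube is at (297,290) and the look-alike rake at (75,160). I'll take two more views and measure.

Run:
```python
from lib import *
manip.move_to([0.45,-0.06,0.33],rv(np.pi));B=wrist("wB")
manip.move_to([0.44,0.27,0.33],rv(np.pi));C=wrist("wC")
print(manip.get_time())
cv2.imwrite("pics/BC.png",np.vstack([cv2.resize(x["image"],(400,300)) for x in(B,C)])[:,:,::-1])
A=pickle.load(open("wA.pkl","rb"))
for u,v in((182,190),(241,180),(294,160),(350,200),(150,120)):print(A["image"][v,u])
for n,c in(("A",A),("B",B),("C",C)):
    h=cv2.cvtColor(c["image"],cv2.COLOR_RGB2HSV)
    m=cv2.inRange(h,(100,130,50),(125,255,255));m[350:]=0
    for k in cv2.findContours(m,0,2)[0]:
        if cv2.contourArea(k)>300:
            b=cv2.boxPoints(cv2.minAreaRect(k));print(n,"blue",cv2.contourArea(k),[np.round(pix2w(c,*p,.039)[:2],4).tolist() for p in b])
h=cv2.cvtColor(A["image"],cv2.COLOR_RGB2HSV)
m=cv2.inRange(h,(85,15,90),(130,110,225));m[300:]=0;m[:,380:]=0;m[:90]=0
m=cv2.morphologyEx(m,cv2.MORPH_CLOSE,np.ones((5,5)))
for k in cv2.findContours(m,0,2)[0]:
    if cv2.contourArea(k)>300:
        r=cv2.minAreaRect(k);b=cv2.boxPoints(r);w=np.array([pix2w(A,*p,.0064)[:2] for p in b])
        e=[np.linalg.norm(w[1]-w[0]),np.linalg.norm(w[2]-w[1])];ax=(w[1]-w[0]) if e[0]>e[1] else w[2]-w[1]
        print("post",np.round(r[0],1),np.round(pix2w(A,*r[0],.0064),4),np.round(e,4),"angle",np.degrees(np.arctan2(ax[1],ax[0]))%180)
```

```text
4.5083
[170 175 183]
[172 177 184]
[169 175 186]
[194 191 187]
[190 187 183]
A blue 1499.0 [[0.5504, -0.2042], [0.5491, -0.0004], [0.5665, 0.0037], [0.5678, -0.2025]]
A blue 1346.5 [[0.4421, -0.2068], [0.4411, -0.025], [0.4516, -0.0225], [0.4526, -0.2058]]
B blue 398.5 [[0.674, 0.2223], [0.5993, 0.2611], [0.619, 0.2865], [0.6957, 0.2484]]
B blue 2855.0 [[0.4417, -0.162], [0.4404, 0.0602], [0.5653, 0.0724], [0.5668, -0.1708]]
C blue 867.0 [[0.5267, -0.0645], [0.5257, 0.069], [0.5649, 0.0637], [0.566, -0.0735]]
C blue 1847.5 [[0.4714, 0.408], [0.424, 0.4066], [0.4288, 0.4703], [0.4766, 0.474]]
post [239.4 180.6] [ 0.4713 -0.3818  0.0064] [0.0998 0.0073] angle 168.4894602934367
post [294.  160.4] [ 0.4471 -0.316   0.0064] [0.0075 0.0999] angle 6.347023204977917
```

View pics/BC.png

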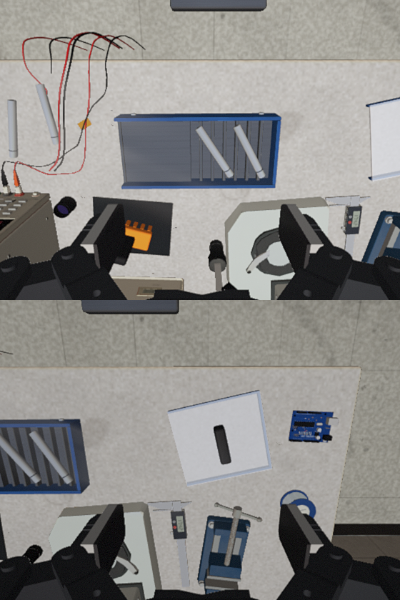

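Run:
```python
from lib import *
A,B,C=[pickle.load(open(f"w{x}.pkl","rb")) for x in"ABC"]
def br(c): i=cv2.GaussianBlur(c["image"],(3,3),0).astype(int);return i[:,:,2]-i[:,:,0]
m=(br(A)>4).astype(np.uint8);m[260:]=0;m[:,380:]=0;m[:105]=0
m=cv2.morphologyEx(m,cv2.MORPH_OPEN,np.ones((3,3)))
for k in cv2.findContours(m,0,2)[0]:
    if cv2.contourArea(k)>300:
        r=cv2.minAreaRect(k);b=cv2.boxPoints(r);w=np.array([pix2w(A,*p,.0064)[:2] for p in b])
        e=[np.linalg.norm(w[1]-w[0]),np.linalg.norm(w[2]-w[1])];ax=(w[1]-w[0]) if e[0]>e[1] else w[2]-w[1]
        print("post",np.round(r[0],1),np.round(pix2w(A,*r[0],.0064),4),np.round(e,4),"angle",np.degrees(np.arctan2(ax[1],ax[0]))%180)
# tray wall edges by column scan
for n,c,cols in(("A",A,range(400,540,4)),("B",B,range(175,375,4))):
    h=cv2.cvtColor(c["image"],cv2.COLOR_RGB2HSV);bl=cv2.inRange(h,(100,130,50),(125,255,255))>0
    near=[];far=[]
    for u in cols:
        v=np.where(bl[130:290,u])[0]+130
        if len(v)<3:continue
        g=np.split(v,np.where(np.diff(v)>20)[0]+1)
        if len(g)<2: continue
        near.append(pix2w(c,u,g[0][-1]+.5,.039)[:2]);far.append(pix2w(c,u,g[-1][-1]+.5,.039)[:2])
    for q,z in((near,"near inner"),(far,"far outer")):
        q=np.array(q);s=np.polyfit(q[:,1],q[:,0],1);print(n,z,"slope",s[0].round(4),"x@y=-.07",np.polyval(s,-.07).round(4))
    rows=range(180,250,4)
    if n=="B":
        e=[]
        for v in range(190,240,4):
            u=np.where(bl[v,380:410])[0];
            if len(u): e.append((pix2w(c,380+u[0]-.5,v,.039)[1],pix2w(c,380+u[-1]+.5,v,.039)[1]))
        print("end wall y(in? ,out)",np.median(e,0))
    else:
        e=[]
        for g0 in(165,255):
            for v in range(g0-3,g0+8):
                u=np.where(bl[v,375:420])[0]
                if len(u): e.append((v,pix2w(c,375+u[0]-.5,v,.039)[1].round(4)))
        print("ledge end",e)
# mat, lens
for c,n in((A,"A"),(B,"B")):
    h=cv2.cvtColor(c["image"],cv2.COLOR_RGB2HSV);o=cv2.inRange(h,(8,150,120),(25,255,255))
    for k in cv2.findContours(o,0,2)[0]:
        if cv2.contourArea(k)>150:
            print(n,"orange",cv2.boundingRect(k),np.round(pix2w(c,*cv2.minAreaRect(k)[0],.02),3))
x=cv2.resize(C["image"][120:290,210:410],(500,425),interpolation=2)
y=cv2.resize(B["image"][265:385,120:260],(300,257),interpolation=2);y=np.vstack([y,np.zeros((168,300,3),np.uint8)])
cv2.imwrite("pics/cr1.png",np.hstack([x,y])[:,:,::-1])
```

```text
post [181.  192.4] [ 0.4859 -0.4537  0.0064] [0.008  0.0999] angle 10.495894788618594
post [239.4 180.6] [ 0.4714 -0.3818  0.0064] [0.1    0.0084] angle 168.46657872032773
post [294.  160.9] [ 0.4476 -0.316   0.0064] [0.0085 0.0992] angle 6.771828678339705
A near inner slope -0.0004 x@y=-.07 0.452
A far outer slope -0.0043 x@y=-.07 0.5669
ledge end [(162, np.float64(-0.2072)), (163, np.float64(-0.2071)), (164, np.float64(-0.207)), (165, np.float64(-0.2069)), (166, np.float64(-0.2046)), (167, np.float64(-0.2023)), (168, np.float64(-0.2)), (169, np.float64(-0.1987)), (170, np.float64(-0.1975)), (252, np.float64(-0.207)), (253, np.float64(-0.2057)), (255, np.float64(-0.2043)), (256, np.float64(-0.203)), (257, np.float64(-0.2029)), (258, np.float64(-0.2016)), (259, np.float64(-0.2002)), (260, np.float64(-0.1989)), (261, np.float64(-0.1988)), (262, np.float64(-0.1975))]
B near inner slope 0.0011 x@y=-.07 0.4511
B far outer slope -0.006 x@y=-.07 0.5663
end wall y(in? ,out) [0.05158417 0.06197927]
A orange (339, 301, 52, 40) [ 0.663 -0.22   0.02 ]
A orange (44, 145, 61, 30) [ 0.443 -0.569  0.02 ]
B orange (175, 308, 38, 43) [ 0.673 -0.183  0.02 ]
```

View pics/cr1.png

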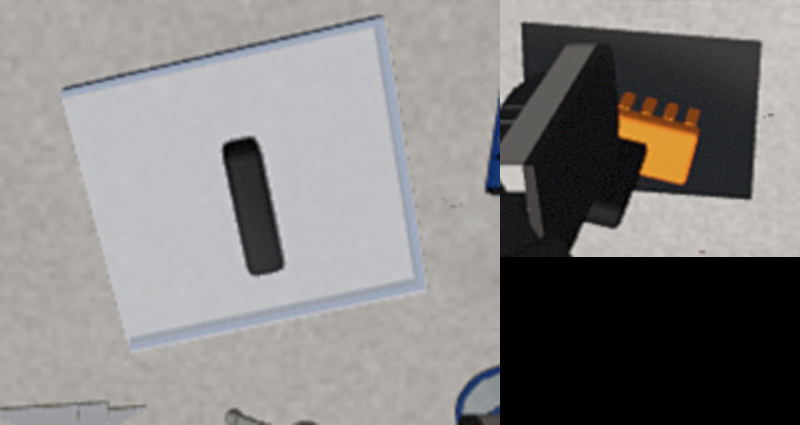

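The cover's skirt is on the image top, right and bottom, so its open side faces world -y like the tray. Its yaw is about +12°. The rake's orange head is at right (660,145). The three posts measure 100 mm long, as they should. The tray origin is about (0.506, -0.063) with yaw near 0, and the two wall measurements agree within 1 mm. I'll start with the first post.

```bash
cat >> lib.py <<'E'
TX,TY=.506,-.063
LOOK=[.45,-.33,.33]
def posts():
    manip.move_to(LOOK,rv(np.pi));A=wrist("last")
    i=cv2.GaussianBlur(A["image"],(3,3),0).astype(int);m=(i[:,:,2]-i[:,:,0]>4).astype(np.uint8)
    m[262:]=0;m[:,382:]=0;m[:92]=0;m=cv2.morphologyEx(m,cv2.MORPH_OPEN,np.ones((3,3)));out=[]
    for k in cv2.findContours(m,0,2)[0]:
        if cv2.contourArea(k)<250: continue
        r=cv2.minAreaRect(k);w=np.array([pix2w(A,*p,.0064)[:2] for p in cv2.boxPoints(r)])
        a,b=w[1]-w[0],w[2]-w[1];ax=a if np.linalg.norm(a)>np.linalg.norm(b) else b;L=np.linalg.norm(ax)
        if .09<L<.108: out.append((pix2w(A,*r[0],.0064)[:2],(np.arctan2(ax[1],ax[0])+np.pi/2)%np.pi-np.pi/2))
    return sorted(out,key=lambda o:-o[0][1])
def pick(p,a):
    o=rv(np.pi+a);manip.command_gripper(.045)
    manip.move_to([*p,.10],o);manip.servo_line([*p,.025],rate=.12)
    manip.command_gripper(0,60);print("width",manip.get_width())
    manip.servo_line([*p,.11],rate=.15);return manip.get_width()
def lay(ty):
    manip.move_to([TX,TY+ty,.11],rv(np.pi));print("w",manip.get_width())
    manip.servo_line([TX,TY+ty,.0465],rate=.1);print("F",np.round(manip.get_contact_force(),1))
    manip.command_gripper(.022);manip.servo_line([TX,TY+ty,.11],rate=.15)
E
python3 - <<'E'
from lib import *
P=posts();print(P)
w=pick(*P[0])
if .010<w<.015: lay(-.030)
P=posts();print(P,manip.get_time())
E
```

```text
[(array([ 0.44717155, -0.31644501]), np.float64(0.1068255509837841)), (array([ 0.47186275, -0.38196436]), np.float64(-0.20003367809337647)), (array([ 0.48574654, -0.45373708]), np.float64(0.18344163091727195))]
width 0.009849448986763624
[(array([ 0.52176773, -0.3288707 ]), np.float64(0.007872421699859355)), (array([ 0.47197202, -0.3815614 ]), np.float64(-0.18848929208608212)), (array([ 0.48549892, -0.4535062 ]), np.float64(0.19085669561740937))] 10.925
```

View pics/last.png

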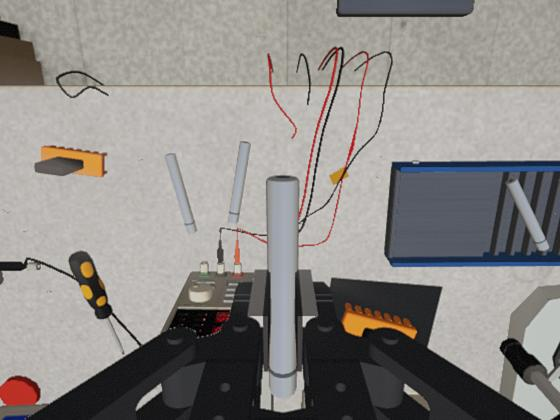

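The post is held squarely in the fingers at (283,280). It reads 9.8 mm wide, which my guard rejected. I'll widen the guard and carry on with all the posts.

Run:
```python
from lib import *
lay(-.030)
for ty in(-.063,-.097):
    P=posts();print(np.round([[*p,a] for p,a in P],3))
    w=pick(*P[0])
    if not .008<w<.015: print("grip?");break
    lay(ty)
manip.move_to([.45,-.13,.33],rv(np.pi));wrist("wD");print(manip.get_time())
```

```text
w 0.010666117669341587
F [ 0.6  0.2 -1.4]
[[ 0.472 -0.382 -0.201]
 [ 0.486 -0.453  0.191]]
width 0.010517418611745346
w 0.009570825173611743
F [-0.9 -0.  -0.7]
[[ 0.486 -0.454  0.187]]
width 0.00980604788290683
w 0.009610474617579108
F [ 0.1 -0.2 -0.6]
29.1417
```

View pics/wD.png

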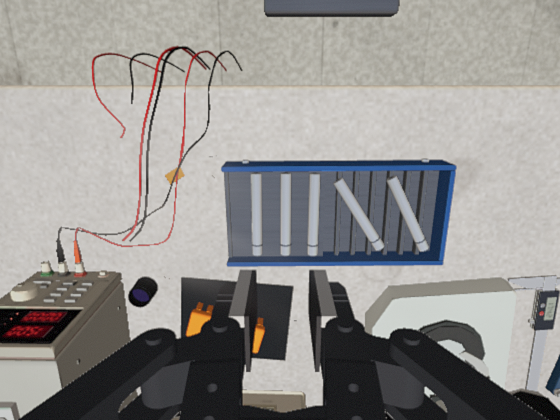

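All three posts lie parallel on the ledge at u=257, 286 and 314. The two askew ones are over the grooves. Next I'll get an unobstructed view of the rake.

Run:
```python
from lib import *
D=pickle.load(open("wD.pkl","rb"))
for u in(257,286,314): print(np.round(pix2w(D,u,215,.0274)-[TX,TY,0],4))
manip.move_to([.45,-.45,.33],rv(np.pi));E=wrist("wE")
h=cv2.cvtColor(E["image"],cv2.COLOR_RGB2HSV);o=cv2.inRange(h,(8,150,60),(25,255,255));o[:,:380]=0
hi=cv2.inRange(h,(8,150,200),(25,255,255));hi[:,:380]=0
for m in(o,hi):
    k=max(cv2.findContours(m,0,2)[0],key=cv2.contourArea);r=cv2.minAreaRect(k)
    print(r,[np.round(pix2w(E,*p,.032)[:2],4).tolist() for p in cv2.boxPoints(r)])
x=E["image"][260:380,400:560];cv2.imwrite("pics/cr2.png",cv2.resize(x,(640,480),interpolation=2)[:,:,::-1])
```

```text
[ 0.0011 -0.0964  0.0274]
[ 0.0011 -0.0621  0.0274]
[ 0.0012 -0.029   0.0274]
((465.2510681152344, 326.4336242675781), (83.03179168701172, 34.72004318237305), 14.931416511535645) [[0.6695, -0.2672], [0.6196, -0.2616], [0.6513, -0.1537], [0.7034, -0.1559]]
((468.04071044921875, 330.8468017578125), (73.45287322998047, 24.479257583618164), 14.87568187713623) [[0.6707, -0.2556], [0.6351, -0.2519], [0.6635, -0.1555], [0.7005, -0.1571]]
```

View pics/cr2.png

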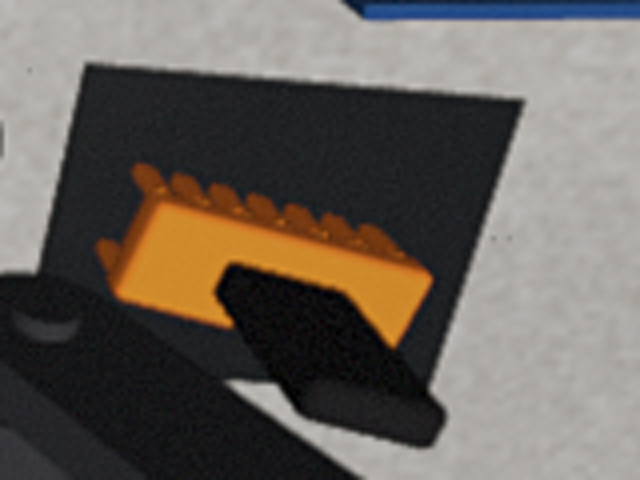

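The crop shows the rake head's top face with corners at about (157,200), (432,275), (118,297) and (397,345). The handle leans away in perspective, with its top at (370,410). From these I'll compute the pose.

Run:
```python
from lib import *
E=pickle.load(open("wE.pkl","rb"))
q=np.array([pix2w(E,400+x/4,260+y/4,.032)[:2] for x,y in((157,200),(432,275),(397,345),(118,297))])
print(q.round(4),[np.linalg.norm(q[i]-q[(i+1)%4]).round(4) for i in range(4)],q.mean(0))
ax=q[1]-q[0]+q[2]-q[3];print("rake x dir deg",np.degrees(np.arctan2(ax[1],ax[0])))
t=[pix2w(E,400+x/4,260+y/4,.094)[:2] for x,y in((315,385),(440,410),(430,443),(300,412))];print("handle top",np.mean(t,0),np.round(t,4))
m=[pix2w(E,400+x/4,260+y/4,.003)[:2] for x,y in((87,65),(524,102),(430,390))];print("mat",np.round(m,3))
```

```text
[[ 0.6357 -0.2473]
 [ 0.664  -0.1537]
 [ 0.6912 -0.1603]
 [ 0.6722 -0.2553]] [np.float64(0.0977), np.float64(0.0279), np.float64(0.0969), np.float64(0.0374)] [ 0.66577425 -0.20415287]
rake x dir deg 75.92576476281695
handle top [ 0.66663122 -0.20633333] [[ 0.657  -0.2242]
 [ 0.6658 -0.1868]
 [ 0.6773 -0.1875]
 [ 0.6664 -0.227 ]]
mat [[ 0.603 -0.263]
 [ 0.617 -0.115]
 [ 0.733 -0.125]]
```

The rake measures 97 mm long against 98 given. Its centre is (0.668,-0.206), its x axis is at about 75°, and the handle top agrees. Now I'll pick it up and make the first comb.

Run:
```python
from lib import *
o=rv(np.radians(75));c=[.668,-.206]
manip.command_gripper(.045)
manip.move_to([*c,.16],o);manip.servo_line([*c,.078],rate=.12)
manip.command_gripper(0,110);print("w",manip.get_width(),manip.get_grip_force())
manip.servo_line([*c,.17],rate=.12);print("w",manip.get_width(),np.round(manip.get_contact_force(),1))
manip.move_to([TX+.03,TY-.128,.17],rv(np.pi))
manip.servo_line([TX,TY-.128,.17],rate=.15)
manip.hold(.3);print(np.round(manip.get_position(),4),np.round(manip.get_contact_force(),2),manip.get_width())
wrist("wF");print(manip.get_time())
```

```text
w 0.014640885798073029 107.7154541015625
w 0.01445558052199824 [-1.  0. -3.]
[ 0.5065 -0.1911  0.17  ] [-0.01 -0.6  -2.09] 0.01460896275137109
37.225
```

View pics/wF.png

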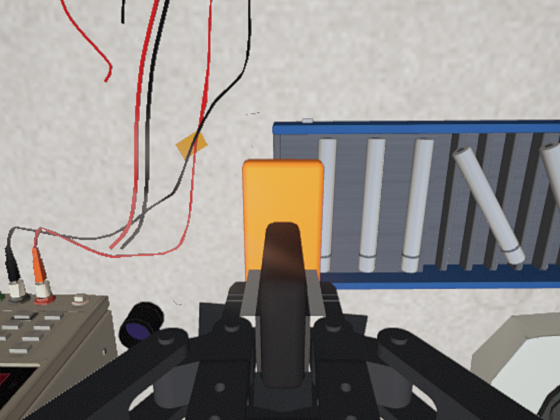

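The rake is held squarely, with its head edge at (283,160). I'll check its x offset from that edge, then comb.

Run:
```python
from lib import *
F=pickle.load(open("wF.pkl","rb"))
for v in(159,163): print("edge",pix2w(F,283,v,.124)[:2].round(4),"expect x",TX-.049)
Z=.0995
manip.servo_line([TX,TY-.128,Z],rate=.1)
print("F",np.round(manip.get_contact_force(),1),manip.get_width())
for ty in(-.09,-.05,-.01,.03,.06,.08,.094):
    manip.servo_line([TX,TY+ty,Z],rate=.035)
    print(ty,"F",np.round(manip.get_contact_force(),1),"w",round(manip.get_width(),4),np.round(manip.get_position()[1]-TY-ty,4))
manip.servo_line([TX,TY+.085,Z],rate=.05)
manip.servo_line([TX,TY+.085,.17],rate=.15)
manip.servo_line([TX-.02,TY-.2,.17],rate=.25)
wrist("wG");print(manip.get_time())
```

```text
edge [ 0.4544 -0.1909] expect x 0.457
edge [ 0.4562 -0.1909] expect x 0.457
F [ 0.  -0.8 -1.2] 0.014558363769310374
-0.09 F [-1.1  0.8 -2. ] w 0.0147 -0.0002
-0.05 F [-0.1  0.5 -1.6] w 0.0149 -0.0001
-0.01 F [ 0.5 -0.5 -1. ] w 0.0148 -0.0002
0.03 F [-1.   0.3 -2.7] w 0.0149 -0.0001
0.06 F [-0.2  0.2 -2. ] w 0.0146 -0.0001
0.08 F [-1.   1.3 -1.2] w 0.0148 0.0001
0.094 F [-0.6 -0.1 -2.2] w 0.0147 0.0002
47.7667
```

View pics/wG.png

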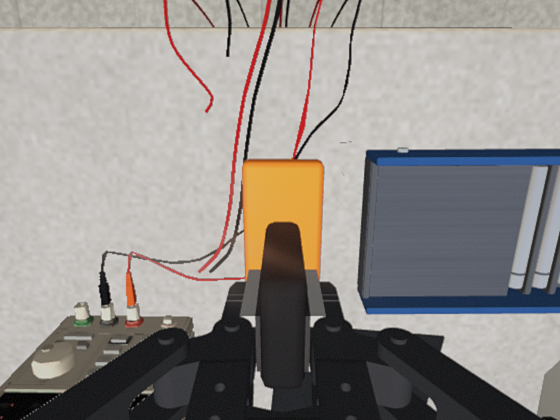

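The first two posts sit in the first grooves, at about (530,215) and (552,215), and the ledge is clear. I'll verify the rest numerically with brightness profiles along three lines.

```bash
cat >> lib.py <<'E'
def profile(c,zs=(.020,),xs=(-.035,0,.03)):
    g=cv2.cvtColor(c["image"],cv2.COLOR_RGB2GRAY)
    for x in xs:
        ys=np.arange(-.13,.122,.002);pp=np.array([w2pix(c,[TX+x,TY+y,zs[0]]) for y in ys])
        v=cv2.remap(g,pp[:,0].astype(np.float32)[None],pp[:,1].astype(np.float32)[None],1)[0]
        on=v>140;seg=np.split(np.where(on)[0],np.where(np.diff(np.where(on)[0])>1)[0]+1)
        print(f"x={x*1e3:.0f}:",[(round(1e3*ys[s].mean()),len(s)*2) for s in seg if len(s)], "max col",pp[:,0].max().round())
E
python3 - <<'E'
from lib import *
manip.servo_line([.45,-.25,.30],rate=.3)
profile(wrist("wH"));print(manip.get_time())
E
```

```text
x=-35: [(-10, 10), (9, 12), (30, 10), (49, 12), (89, 12)] max col 561.0
x=0: [(-10, 10), (9, 12), (29, 12), (49, 12), (89, 12)] max col 554.0
x=30: [(-10, 10), (9, 12), (29, 12), (49, 12), (89, 12)] max col 548.0
48.4167
```

All five posts are parallel, in separate grooves at tray y = -10, 10, 30, 50 and 90. The rake goes back now, and then I'll measure the cover.

Run:
```python
from lib import *
c=[.668,-.206];o=rv(np.radians(75))
manip.move_to([*c,.17],o);manip.hold(.2);print("w",manip.get_width(),np.round(manip.get_contact_force(),1))
manip.servo_line([*c,.084],rate=.12);manip.servo_line([*c,.0782],rate=.02)
print("F",np.round(manip.get_contact_force(),1))
manip.command_gripper(.04);manip.servo_line([*c,.17],rate=.15)
manip.servo_line([.55,-.206,.20],rate=.25)
manip.move_to([.45,-.45,.33],rv(np.pi));E=wrist("wI")
h=cv2.cvtColor(E["image"],cv2.COLOR_RGB2HSV);hi=cv2.inRange(h,(8,150,200),(25,255,255));hi[:,:380]=0
print(cv2.minAreaRect(max(cv2.findContours(hi,0,2)[0],key=cv2.contourArea)),"before ((468.04,330.8),(73.5,24.5),14.9)")
manip.move_to([.40,.12,.30],rv(np.pi));C=wrist("wJ")
profile(C)
print(manip.get_time(),[np.round(w2pix(C,[.478,.299,z]),0) for z in(.0,.048)])
cv2.imwrite("pics/cr3.png",np.vstack([C["image"],E["image"][240:420]])[:,:,::-1])
```

```text
w 0.01446466308757811 [-0.3 -0.4 -2.3]
F [0.3 0.3 4.2]
((469.7370910644531, 328.4411315917969), (73.40672302246094, 19.531429290771484), 12.619321823120117) before ((468.04,330.8),(73.5,24.5),14.9)
x=-35: [(-7, 8), (12, 10), (32, 10), (52, 10), (92, 10)] max col 227.0
x=0: [(-7, 8), (12, 10), (32, 10), (52, 10), (92, 10)] max col 229.0
x=30: [(-7, 8), (12, 10), (32, 10), (52, 10), (92, 10)] max col 230.0
57.5667 [array([432., 230.]), array([449., 246.])]
```

View pics/cr3.png

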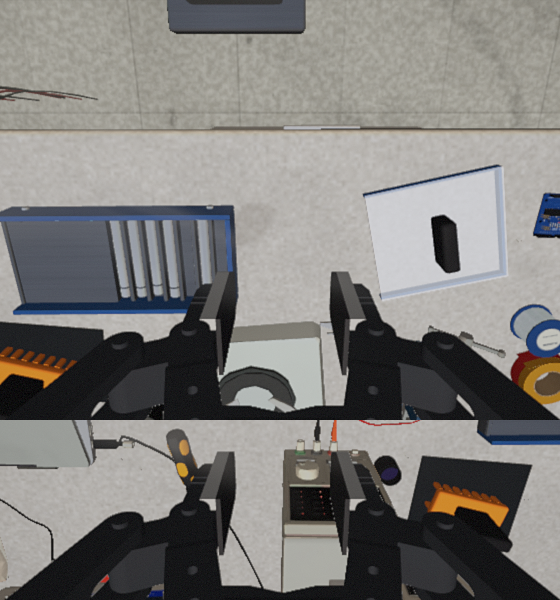

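The posts lie in their grooves at (115–205,260) and the rake is standing on its mat at (465,510). The cover's plate corners are at (364,194), (503,167), (507,275) and (381,297), with the open side facing left. Next is the cover pose.

Run:
```python
from lib import *
C=pickle.load(open("wC.pkl","rb"));J=pickle.load(open("wJ.pkl","rb"))
for c,P in((C,[(210+x/2.5,120+y/2.5) for x,y in((65,92),(383,17),(426,288),(130,350))]),(J,[(364,194),(503,167),(507,275),(381,297)])):
    q=np.array([pix2w(c,u,v,.014)[:2] for u,v in P])
    y=q[1]-q[0]+q[2]-q[3]; print(q.round(4).tolist(),"sides",[np.linalg.norm(q[i]-q[(i+1)%4]).round(4) for i in range(4)],"ctr",q.mean(0).round(4),"yaw",np.degrees(np.arctan2(-y[0],y[1])).round(2))
    g=cv2.cvtColor(c["image"],cv2.COLOR_RGB2GRAY);m=(g<70).astype(np.uint8);u0,v0=np.mean(P,0).astype(int)
    w=np.zeros_like(m);cv2.fillPoly(w,[np.int32(np.array(P)+.2*(np.mean(P,0)-P))],1);m&=w
    k=max(cv2.findContours(m,0,2)[0],key=cv2.contourArea)
    for z in(.014,.048):
        h=np.array([pix2w(c,*p[0],z)[:2] for p in k]);print("handle z",z,"x",h[:,0].min().round(4),h[:,0].max().round(4),"y",h[:,1].min().round(4),h[:,1].max().round(4))
```

```text
[[0.4319, 0.2153], [0.3981, 0.3613], [0.5303, 0.3914], [0.5638, 0.2431]] sides [np.float64(0.1499), np.float64(0.1356), np.float64(0.152), np.float64(0.1347)] ctr [0.481  0.3028] yaw 12.88
handle z 0.014 x 0.4537 0.5218 y 0.289 0.3182
handle z 0.048 x 0.4464 0.5092 y 0.2874 0.3143
[[0.4293, 0.2114], [0.3991, 0.3618], [0.5308, 0.3906], [0.5604, 0.241]] sides [np.float64(0.1534), np.float64(0.1348), np.float64(0.1525), np.float64(0.1344)] ctr [0.4799 0.3012] yaw 11.29
handle z 0.014 x 0.4544 0.5266 y 0.2902 0.3315
handle z 0.048 x 0.4431 0.5093 y 0.2759 0.3138
```

Both views agree: the cover is at (0.481,0.302) with yaw 12°, and the sides are within 4 mm of the sizes given. I'll grasp it and seat it with force checks.

Run:
```python
from lib import *
c=[.481,.302];o=rv(np.radians(192))
manip.command_gripper(.045);manip.move_to([*c,.12],o);manip.servo_line([*c,.040],rate=.12)
manip.command_gripper(0,100);print("w",manip.get_width())
manip.servo_line([*c,.13],rate=.1);print("w",manip.get_width(),np.round(manip.get_contact_force(),1))
manip.servo_line([.475,.15,.13],rv(np.pi),rate=.15)
S=[TX,TY+.057]
manip.servo_line([.485,S[1],.13],rate=.15);manip.servo_line([*S,.11],rate=.12);manip.hold(.4)
f0=np.array(manip.get_contact_force());print("w",manip.get_width(),f0.round(1),manip.get_time())
wrist("wK")
for z in np.arange(.084,.0685,-.002):
    manip.servo_line([*S,z],rate=.03);manip.hold(.1);f=np.array(manip.get_contact_force())-f0;print(round(z,4),f.round(1))
    if np.abs(f).max()>8: print("contact");break
```

```text
w 0.016613576209169922
w 0.016760948424484605 [-0.8 -0.2 -3.8]
w 0.016329640155968172 [ 0.6  1.1 -3.6] 64.2167
0.084 [-1.3 -0.9  1. ]
0.082 [-0.2 -0.9  0.5]
0.08 [-0.7 -0.4  0.7]
0.078 [ 0.1 -1.4  0.4]
0.076 [-0.8 -1.7  1.6]
0.074 [-0.8 -1.   0.6]
0.072 [-1.1 -0.7  0.9]
0.07 [-0.7 -0.5  3.1]
```

There was no contact at wall-top height (0.079), and the cover's weight was only taken up at 0.070, so it is seating. I'll release and inspect.

Run:
```python
from lib import *
S=[TX,TY+.057]
manip.servo_line([*S,.0692],rate=.02);print(np.round(manip.get_contact_force(),1))
manip.command_gripper(.04);manip.servo_line([*S,.14],rate=.15)
manip.servo_line([.44,-.20,.30],rate=.3);K=wrist("wL");profile(K)
manip.command_gripper(.085)
manip.move_to([.40,.25,.30],rv(np.pi));L=wrist("wM");print(manip.get_time())
cv2.imwrite("pics/fin.png",np.vstack([cv2.resize(K["image"][90:330,120:],(528,288)),cv2.resize(L["image"][120:350,:400],(528,304))])[:,:,::-1])
```

```text
[-2.7  0.1 11.3]
x=-35: [(53, 136)] max col 513.0
x=0: [(23, 76), (109, 24)] max col 507.0
x=30: [(23, 76), (109, 24)] max col 503.0
72.35
```

View pics/fin.png

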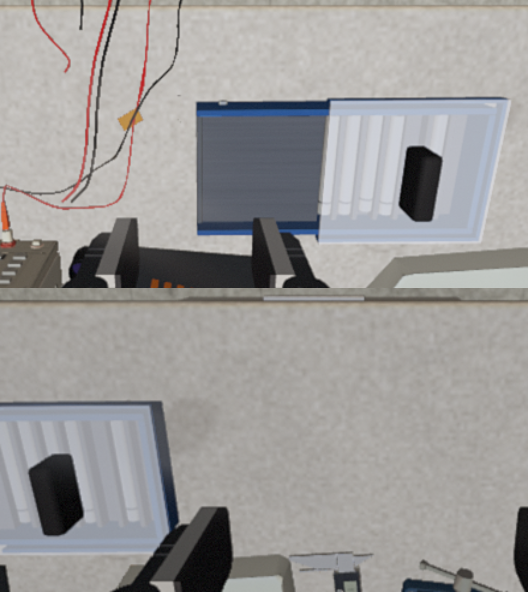

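The cover sits squarely on the tray over the five grooved posts. Its skirt is outside the walls and its open side faces the clear ledge. I'm handing in.

```bash
python3 -c "
from rig import manip
print(manip.sign_off(),manip.get_time())"
```

```text
the job is handed in; nothing more can be done
the job is handed in; nothing more can be done
```

The job is handed in at about 72 s of the 210 s allowed: all five posts lie in their own grooves, the rake stands on its mat, and the cover sits squarely on the tray and fully down, though I don't have the judge's result.

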